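# Set the clutch nut of an electronic hi-hat

### The arm

A 6-joint arm with a two-finger parallel gripper is mounted at the origin on the work surface. World frame = base frame: x ahead of the robot, y to its left, z up, the work surface at z = 0. Lengths are in m, angles in rad, forces in N, time in s.
With the tool pointing down it reaches from about 0.375 to 0.925 m from the base axis. Payload 5.7 kg.
Tool frame: the origin (TCP) lies on the mounting face of the last link; the fingertips stand nose_length ahead of it and the grasp point (between the pads) lies 155 mm ahead of it (nose_length is the distance from the TCP to the fingertips, in m); z points along the fingers, y is the line along which they close (so a half turn about z gives the same grasp; the last joint's range is limited). The gripper opens to 85 mm and grips with 20 to 120 N. Pads are 22 mm wide; open, the fingers measure 114 mm over their backs; the gripper's body (76 mm by 85 mm) begins 54 mm behind the grasp point. The pads swing forward as they close: fully open they stand 13 mm farther back than shut.
Start: joints at [0.989, 0.359, 1.51, -0, 1.272, -0.115], TCP at [0.27, 0.536, 0.405] pointing down, gripper open.
Joint ranges: [-2.97, 2.97], [-1.01, 2.36], [0.21, 2.38], [-0.96, 4.11], [0.2, 2.71], [-2.98, 2.98]. Speed limits (rad/s): [2.39, 2.39, 3.14, 3.14, 3.14, 3.14].

### API

Orientations are given as a unit quaternion [x, y, z, w].
In Python, from cell import read_state, camera, hand_in, nose_length gives the robot as it stands.
- The arm moves only by the tool servo_tool, never from a script. Its argument "commands" is a list of rows, each an object of numbers: "tx", "ty", "tz": the shift along the world's x, y, z in cm; "rx", "ry", "rz": the turn, a rotation vector about the world's x, y, z in rad; "grip": the closure in counts, from 0 (fully open) to 255 (shut). A call has 1 to 8 rows; each row is the pose to reach, as a shift and turn from the pose commanded when the call began; what a row does not reach only later rows make up. A row lasts 1/12 s, in which the tool goes at most 41.7 mm and 7.16 degrees, less where a joint would pass 70% of its speed; a pose out of reach is approached as far as the arm can. A call with a gripper value outside its range is refused whole. The fingers move at their own pace and stop on an object; "force" is the grip in N (left out, the last holds). Time passes only in rows, so rows that repeat a pose let the fingers close. It gives the time, the measured TCP pose, the force, the opening and the grip force at its end, in the units of the state.
- read_state(): the state, without advancing time (a new reading comes with each control period).
- camera(name): name is "scene" or "top"; returns a dict with "color" (420x560x3 uint8, blue, green, red), "fx", "fy", "cx", "cy" (pixels), "rvec" (rotation vector, rad) and "tvec" (3), from world to camera coordinates, as OpenCV has them. Camera axes: x right, y down, z forward; pixel columns grow to the right and rows downward; lengths in m; the calibration is good to about 2 mm. A picture is of the moment at which its call begins. There is no depth.
- hand_in(): hands the job in; it is judged then, once.
The state is a dict: "clock": time; "joint_pos": joint angles; "qd": joint speeds; "joint_efforts": joint torques, N m; "ee_pos": TCP position; "orientation": TCP orientation; "contact_force": force on the tool from outside, world axes, zero at the start; "moment": the same for the moment, N m; "finger_gap": opening from 0.0 (shut) to 1.0 (fully open); "grip_force": force on a finger pad.
Only numpy, scipy, OpenCV 4.12 (cv2) and the standard library are available. Lean on these libraries where they do the work, as an engineer would, in place of code of your own. Each camera call takes 0.05 s, during which the arm holds its last target. There are 200 camera calls.

### The job

Put the drum module into hi-hat calibration by pressing fully down, one at a time, the leftmost of its four oblong keys, then the third from the left, then the round key, and no other key. Next screw the knurled nut in the middle of the hi-hat pad down until it bottoms out, then back it off a quarter turn so that the pad can rock, and finish holding it: the nut stays gripped and still, because the module then takes its reading. Don't lean on the pad, and leave the other things on the counter where they are.

Things in the scene. Friction and masses are not known exactly. Their poses are not given: they have to be found in the camera images.
- nut_center (a point): centre (half-way up) of the knurled clutch nut: a round aluminium thumb nut, 24 mm across, 24 mm tall, on the upright threaded rod in the middle of the round black hi-hat pad; about 170 mm above the counter. z is the thread axis, upright; x lies along the slot in its top and turns with it. The 9 mm rod stands up to 16 mm out of its top. When bottomed out, it sits on the washer, 12 mm below this point
- nut_turn (a joint): how far the nut is backed off, rad: 0 = bottomed out on the washer (hard stop); grows as it is unscrewed, anticlockwise seen from above (right-hand thread, 1.5 mm a turn). Starts 1.9 to 2.7 rad up. Thread friction of about 0.04 N m keeps it where it is left; fingers that go on turning at the stop slip round it without harm
- nut: the nut itself, what the fingers end up holding; origin at the centre of its underside, axes as above
- pad: the hi-hat pad on its low stand: a fixed black rubber disc, 254 mm across; its rim's top is 128 mm, its middle's 148 mm above the counter; on the middle lie a felt 32 mm across and a steel washer 28 mm across, top of the washer at 158 mm. Origin on the nut's axis at counter height
- key1_top (a point): top centre of the leftmost (seen from the robot) of the four oblong keys on the drum module, a fixed flat black box with a grey top, 240 wide, 170 deep, 46 mm high, its front towards the robot. Oblong keys are 24 by 16 mm, 44 mm apart in a row along the front; all keys are white and stand 7 mm proud. x points to the back of the module, y to its left, z up
- key1 (a joint): how far that key is pressed, m: 0 = up, 0.004 = fully down. A spring brings it back; 4 N takes it fully down; so for all five keys
- key2_top (a point): top centre of the second oblong key from the left
- key2 (a joint): how far that key is pressed, m: 0 = up, 0.004 = fully down
- key3_top (a point): top centre of the third oblong key from the left
- key3 (a joint): how far that key is pressed, m: 0 = up, 0.004 = fully down
- key4_top (a point): top centre of the fourth, rightmost, oblong key
- key4 (a joint): how far that key is pressed, m: 0 = up, 0.004 = fully down
- key_round_top (a point): top centre of the round key, 23 mm across, right of the row: 45 mm to the right of the rightmost oblong key and 41 mm farther back. A black dial, 30 mm across, 11 mm high, stands 52 mm behind it
- key_round (a joint): how far that key is pressed, m: 0 = up, 0.004 = fully down
- sticks: a new pair of drumsticks, 400 mm long, side by side in a card band, lying; loose, leave it alone; origin at the centre of its underside
- drum_key: a small steel T-shaped drum key, 55 mm long, lying; loose, leave it alone; origin at the centre of its underside
- pick_tin: a round metal tin, 62 mm across, 22 mm high; loose, leave it alone; origin at the centre of its underside
- polish: a small bottle of polish, 44 mm across, 120 mm high; loose, leave it alone; origin at the centre of its underside
- spare_felt: a spare grey felt washer, 32 mm across, 10 mm thick; loose, leave it alone; origin at the centre of its underside
- tuner: a clip-on tuner, 28 by 52 by 22 mm; loose, leave it alone; origin at the centre of its underside
- order_book: an order book with a pen on it, 140 by 90 mm; loose, leave it alone; origin at the centre of its underside
- pen_pot: a white pot of pens, 80 mm across, 90 mm high without the pens; loose, leave it alone; origin at the centre of its underside

How it is judged:
By the outcome, as a careful person would: the job done as asked, in the order asked, and still so for the second after the job is handed in, while the arm keeps its last pose, push and grip.
It also fails if it takes over 70 s, if anything falls off the work surface, if the arm or the gripper's body presses on something with over 40 N, if the wrist force passes 120 N, or if a joint passes its speed limit or range.

## Working session

There is one attempt and no reset: what is moved stays moved. The work goes in short steps, Python scripts to look and compute and a tool call to move; the robot and the scene stay as the last step left them, time stands still between calls to the robot, and variables do not carry over. Pictures are saved under pics/ and viewed, at most 10 in all, crops included, and the job is handed in when it is done.

Besides the shell and the picture viewer there is one more tool, called after ">>>" by a JSON object that holds its "api" and its "payload", one argument or row to a line. servo_tool: Moves the arm, as the interface text tells. Its arguments: {"type":"object","properties":{"commands":{"type":"array"},"force":{"type":"number"}},"required":["commands"]}

```bash
ls; mkdir -p pics
python3 - <<'E'
from cell import *
import cv2,numpy as np
for n in("scene","top"):
    c=camera(n); cv2.imwrite(f"pics/{n}0.png",c["color"])
    R=cv2.Rodrigues(np.array(c["rvec"],float))[0]; print(n,c["fx"],c["cx"],c["cy"],-R.T@np.array(c["tvec"]).ravel(),R[2])
s=read_state();print(s,nose_length if not callable(nose_length) else nose_length())
E
```

```text
pics
scene 410.5463390796307 284.38757672624024 207.445568152451 [ 0.94436471 -0.45424174  1.15717635] [-0.27605636  0.42340474 -0.86285648]
top 482.06720550393186 280.18809991913423 209.52518826087854 [0.28802486 0.05239067 1.6572329 ] [ 0.18543875  0.00167186 -0.9826544 ]
{'clock': 0.1, 'joint_pos': array([ 9.88923835e-01,  3.59427631e-01,  1.51132443e+00,  4.86854264e-05,
        1.27252971e+00, -1.15126116e-01]), 'qd': array([ 0.00073134, -0.00114888, -0.00244383, -0.00078181,  0.00044409,
        0.00111153]), 'joint_efforts': array([ 6.41203096e-04, -5.28653455e+01, -2.79352158e+01,  9.05514503e-05,
        4.95335553e-03,  4.41564737e-05]), 'ee_pos': array([0.26981983, 0.53553852, 0.40394051]), 'orientation': array([ 2.31267476e-01,  9.72889840e-01, -7.85844977e-04, -3.10269749e-04]), 'contact_force': array([ 0.43113249, -0.67876645, -0.50575057]), 'moment': array([ 0.00856118,  0.02545574, -0.02106205]), 'grip_force': 0.0, 'finger_gap': 1.0009072247872437} 0.1734
```

View pics/scene0.png

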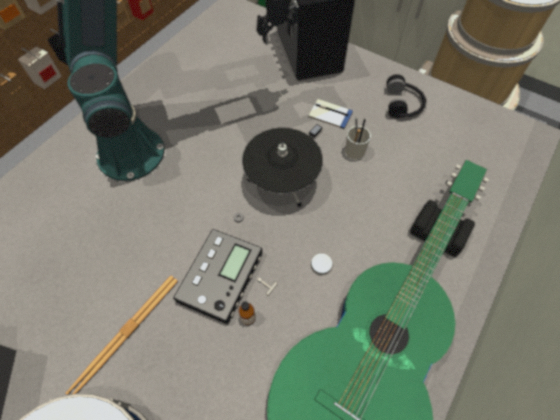

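View pics/top0.png

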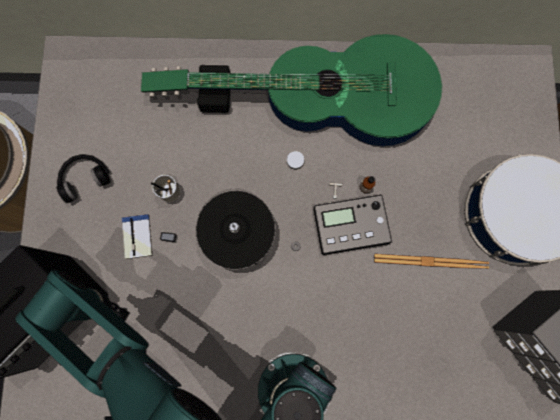

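The top view shows the pad at (235,230) with its nut at (233,227). The module's oblong keys are near (331,241), (344,239), (357,237) and (370,235), and the round key is near (380,220). Next I'll measure these in both views.

```bash
cat > h.py <<'E'
import cv2,numpy as np
from cell import *
def cam(n):
    c=camera(n);c["R"]=cv2.Rodrigues(np.array(c["rvec"],float))[0];c["o"]=-c["R"].T@np.array(c["tvec"],float).ravel();return c
def ray(c,u,v):
    d=c["R"].T@np.array([(u-c["cx"])/c["fx"],(v-c["cy"])/c["fy"],1]);return d/np.linalg.norm(d)
def plane(c,u,v,z):
    d=ray(c,u,v);return c["o"]+d*(z-c["o"][2])/d[2]
def tri(c1,p1,c2,p2):
    d1,d2=ray(c1,*p1),ray(c2,*p2);A=np.stack([d1,-d2],1)
    t=np.linalg.lstsq(A,c2["o"]-c1["o"],rcond=None)[0];a,b=c1["o"]+t[0]*d1,c2["o"]+t[1]*d2
    return (a+b)/2,np.linalg.norm(a-b)
def blobs(c,x0,y0,x1,y1,th,amin=8):
    g=c["color"][y0:y1,x0:x1].astype(int);m=((g.min(2)>th)&(g.max(2)-g.min(2)<30)).astype(np.uint8)
    n,l,s,ce=cv2.connectedComponentsWithStats(m)
    return [(ce[i]+[x0,y0],s[i]) for i in range(1,n) if s[i][4]>=amin]
E
python3 - <<'E'
from h import *
T=cam("top");S=cam("scene")
for c,b,n in((T,(315,190,395,255),"top"),(S,(170,225,270,325),"scene")):
    for p,s in blobs(c,*b,170):print(n,p.round(1),s[2:],plane(c,*p,.053).round(4))
def up(c,x,y,w,h,k):return cv2.resize(c["color"][y:y+h,x:x+w],None,fx=k,fy=k,interpolation=cv2.INTER_CUBIC)
a=up(T,190,180,210,80,3.8);b=up(S,170,225,100,75,4);d=up(S,240,125,85,75,4)
bd=np.hstack([b,d]);W=798
im=np.zeros((600,800,3),np.uint8);im[:a.shape[0],:a.shape[1]]=a[:,:800];im[300:600,:bd.shape[1]]=bd[:,:800]
cv2.imwrite("pics/crop1.png",im)
E
```

```text
top [337.3 217. ] [ 28  15 270] [ 0.5691 -0.1383  0.053 ]
top [379.7 219.6] [ 6  6 27] [ 0.5629 -0.2815  0.053 ]
top [368.9 233.9] [ 7  5 23] [ 0.5136 -0.2441  0.053 ]
top [355.9 236. ] [ 7  5 23] [ 0.5054 -0.2004  0.053 ]
top [343.4 238.3] [ 6  5 23] [ 0.4971 -0.1585  0.053 ]
top [330.4 240.4] [ 6  4 23] [ 0.4889 -0.1149  0.053 ]
scene [217.6 240.3] [ 7  8 37] [ 0.4873 -0.1163  0.053 ]
scene [210.9 252.7] [ 7  8 37] [ 0.4958 -0.159   0.053 ]
scene [233.9 261.2] [15 22 86] [ 0.5682 -0.1436  0.053 ]
scene [242.1 252.5] [ 7  9 21] [ 0.5717 -0.1082  0.053 ]
scene [203.8 265.8] [ 7  7 35] [ 0.5042 -0.2024  0.053 ]
scene [196.2 279.4] [ 7  8 40] [ 0.5124 -0.2465  0.053 ]
scene [201.4 298.8] [ 8  8 52] [ 0.5601 -0.2821  0.053 ]
```

View pics/crop1.png

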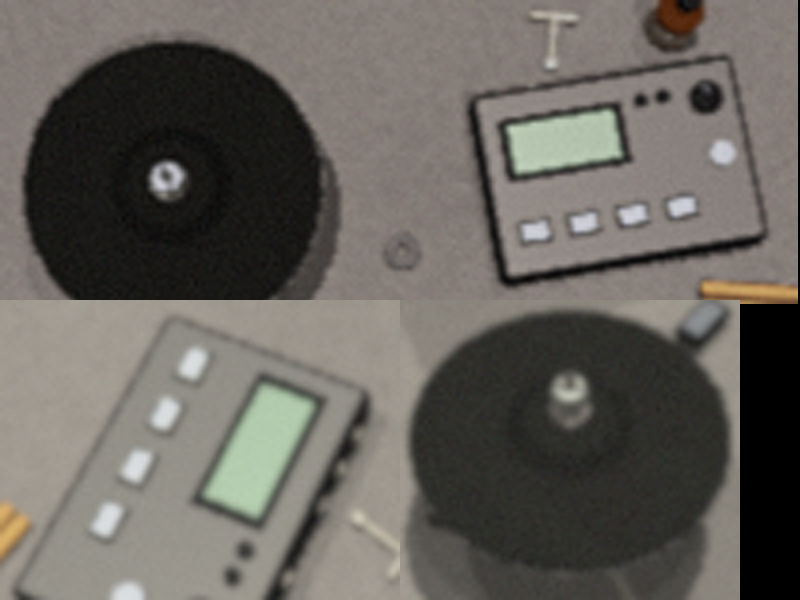

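Both views agree on the keys to within 2 mm: k1 (.488,-.116), k3 (.505,-.201), round (.561,-.282). I'll measure the nut while the arm moves to above key 1 with the fingers shut.

Run:
```python
from h import *
T=cam("top");S=cam("scene")
for th in(110,150):
  for c,b,n in((T,(222,214,250,242),"top"),(S,(265,130,305,170),"scene")):
    for p,s in blobs(c,*b,th,4):print(th,n,p.round(1),s,plane(c,*p,.182).round(4))
for c,b,n,z in((T,(190,180,280,280),"top",.128),):
    g=c["color"][b[1]:b[3],b[0]:b[2]].max(2);m=cv2.morphologyEx((g<60).astype(np.uint8),cv2.MORPH_OPEN,np.ones((5,5)))
    k=max(cv2.findContours(m,0,1)[0],key=cv2.contourArea);(e,ax,an)=cv2.fitEllipse(cv2.convexHull(k));p=np.add(e,b[:2]);print(n,p,ax,plane(c,*p,z).round(4))
```

```text
110 top [233.3 226.5] [ 8  9  8  9 51] [0.5101 0.1989 0.182 ]
110 scene [302.4 130.4] [35  0  5  2  8] [0.5272 0.2858 0.182 ]
110 scene [281.8 147.2] [13 14  8  7 39] [0.5106 0.1957 0.182 ]
150 top [235.5 225.4] [12  9  4  6 15] [0.5137 0.1923 0.182 ]
150 top [231.4 227.2] [ 8 10  4  6 13] [0.5079 0.2047 0.182 ]
150 scene [282.  148.1] [15 17  5  3 10] [0.5128 0.1932 0.182 ]
top [235.1868248 229.6739006] (77.85075378417969, 78.21745300292969) [0.5081 0.1978 0.128 ]
```

>>> {"api": "servo_tool", "payload": {
  "commands": [
    {"tx":22,"ty":-65,"tz":0,"grip":255},
    {"tx":22,"ty":-65,"tz":0,"grip":255},
    {"tx":22,"ty":-65,"tz":0,"grip":255},
    {"tx":22,"ty":-65,"tz":0,"grip":255},
    {"tx":22,"ty":-65,"tz":0,"grip":255},
    {"tx":22,"ty":-65,"tz":0,"grip":255},
    {"tx":22,"ty":-65,"tz":0,"grip":255},
    {"tx":22,"ty":-65,"tz":0,"grip":255}
  ],
  "force": 20
}}

```text
invalid input at $.commands[0]: expected keys tx, ty, tz, rx, ry, rz, grip
```

The nut is at about (.510, .197). The move was refused because every row needs all seven keys, so I'll send it again.

>>> {"api": "servo_tool", "payload": {
  "commands": [
    {"tx":22,"ty":-65,"tz":0,"rx":0,"ry":0,"rz":0,"grip":255},
    {"tx":22,"ty":-65,"tz":0,"rx":0,"ry":0,"rz":0,"grip":255},
    {"tx":22,"ty":-65,"tz":0,"rx":0,"ry":0,"rz":0,"grip":255},
    {"tx":22,"ty":-65,"tz":0,"rx":0,"ry":0,"rz":0,"grip":255},
    {"tx":22,"ty":-65,"tz":0,"rx":0,"ry":0,"rz":0,"grip":255},
    {"tx":22,"ty":-65,"tz":0,"rx":0,"ry":0,"rz":0,"grip":255},
    {"tx":22,"ty":-65,"tz":0,"rx":0,"ry":0,"rz":0,"grip":255},
    {"tx":22,"ty":-65,"tz":0,"rx":0,"ry":0,"rz":0,"grip":255}
  ],
  "force": 20
}}

```text
clock: 0.97
ee_pos: [0.3769, 0.2182, 0.4049]
orientation: [0.231, 0.973, 0.0, 0.0]
contact_force: [-0.4, -0.2, 0.7]
finger_gap: -0.005
grip_force: 0.0
```

>>> {"api": "servo_tool", "payload": {
  "commands": [
    {"tx":11.1,"ty":-33.4,"tz":-5,"rx":0,"ry":0,"rz":0,"grip":255},
    {"tx":11.1,"ty":-33.4,"tz":-5,"rx":0,"ry":0,"rz":0,"grip":255},
    {"tx":11.1,"ty":-33.4,"tz":-5,"rx":0,"ry":0,"rz":0,"grip":255},
    {"tx":11.1,"ty":-33.4,"tz":-5,"rx":0,"ry":0,"rz":0,"grip":255},
    {"tx":11.1,"ty":-33.4,"tz":-5,"rx":0,"ry":0,"rz":0,"grip":255},
    {"tx":11.1,"ty":-33.4,"tz":-5,"rx":0,"ry":0,"rz":0,"grip":255},
    {"tx":11.1,"ty":-33.4,"tz":-5,"rx":0,"ry":0,"rz":0,"grip":255},
    {"tx":11.1,"ty":-33.4,"tz":-5,"rx":0,"ry":0,"rz":0,"grip":255}
  ]
}}

```text
clock: 1.63
ee_pos: [0.4812, -0.0953, 0.3577]
orientation: [0.232, 0.973, -0.0, 0.0]
contact_force: [1.4, 0.6, -0.4]
finger_gap: -0.001
grip_force: 0.0
```

>>> {"api": "servo_tool", "payload": {
  "commands": [
    {"tx":0.7,"ty":-2.0,"tz":-4,"rx":0,"ry":0,"rz":0,"grip":255},
    {"tx":0.7,"ty":-2.0,"tz":-8,"rx":0,"ry":0,"rz":0,"grip":255},
    {"tx":0.7,"ty":-2.0,"tz":-11,"rx":0,"ry":0,"rz":0,"grip":255},
    {"tx":0.7,"ty":-2.0,"tz":-12,"rx":0,"ry":0,"rz":0,"grip":255},
    {"tx":0.7,"ty":-2.0,"tz":-12,"rx":0,"ry":0,"rz":0,"grip":255},
    {"tx":0.7,"ty":-2.0,"tz":-12,"rx":0,"ry":0,"rz":0,"grip":255}
  ]
}}

```text
clock: 2.13
ee_pos: [0.4882, -0.113, 0.2382]
orientation: [0.231, 0.973, -0.0, -0.0]
contact_force: [0.2, 0.2, -0.4]
finger_gap: -0.001
grip_force: 0.0
```

Run:
```python
from h import *
T=cam("top");S=cam("scene")
def up(c,x,y,w,h,k):return cv2.resize(c["color"][y:y+h,x:x+w],None,fx=k,fy=k,interpolation=cv2.INTER_CUBIC)
cv2.imwrite("pics/k1.png",np.hstack([up(T,300,180,100,100,4),up(S,160,210,100,100,4)]))
s=read_state();print(s["ee_pos"],s["joint_pos"],s["contact_force"])
```

```text
[ 0.48902294 -0.11310498  0.23962347] [-3.64954249e-01  4.39911861e-01  1.89279215e+00 -1.41930958e-04
  8.05504338e-01 -1.46964087e+00] [-0.76864868  0.18442105 -0.00546271]
```

View pics/k1.png

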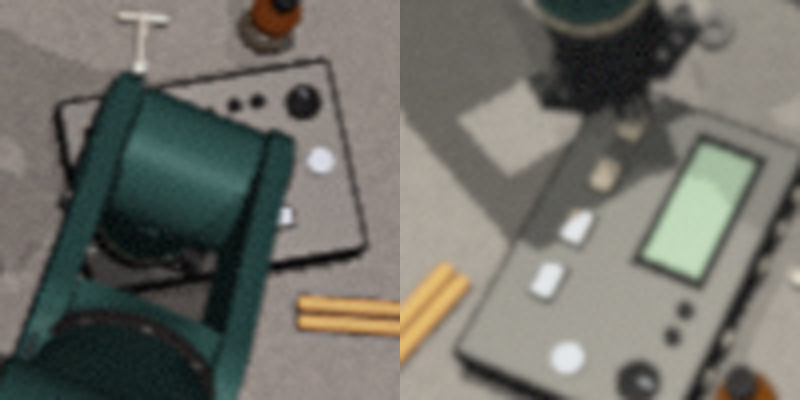

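The shut fingertips stand just over key 1, at (630,125) in the right-hand crop. I'll go down and watch the force.

>>> {"api": "servo_tool", "payload": {
  "commands": [
    {"tx":0,"ty":-0.2,"tz":-0.6,"rx":0,"ry":0,"rz":0,"grip":255},
    {"tx":0,"ty":-0.2,"tz":-1.2,"rx":0,"ry":0,"rz":0,"grip":255},
    {"tx":0,"ty":-0.2,"tz":-1.5,"rx":0,"ry":0,"rz":0,"grip":255},
    {"tx":0,"ty":-0.2,"tz":-1.5,"rx":0,"ry":0,"rz":0,"grip":255},
    {"tx":0,"ty":-0.2,"tz":-1.5,"rx":0,"ry":0,"rz":0,"grip":255}
  ]
}}

```text
clock: 2.65
ee_pos: [0.4887, -0.1153, 0.2232]
orientation: [0.231, 0.973, -0.0, 0.001]
contact_force: [1.5, -0.5, 4.1]
finger_gap: 0.0
grip_force: 1.7
```

>>> {"api": "servo_tool", "payload": {
  "commands": [
    {"tx":0,"ty":0,"tz":-0.1,"rx":0,"ry":0,"rz":0,"grip":255},
    {"tx":0,"ty":0,"tz":-0.1,"rx":0,"ry":0,"rz":0,"grip":255},
    {"tx":0,"ty":0,"tz":-0.1,"rx":0,"ry":0,"rz":0,"grip":255}
  ]
}}

```text
clock: 2.9
ee_pos: [0.4886, -0.1153, 0.2224]
orientation: [0.231, 0.973, -0.0, 0.001]
contact_force: [1.7, 0.2, 6.4]
finger_gap: -0.004
grip_force: 3.1
```

>>> {"api": "servo_tool", "payload": {
  "commands": [
    {"tx":0,"ty":0,"tz":-0.1,"rx":0,"ry":0,"rz":0,"grip":255},
    {"tx":0,"ty":0,"tz":-0.1,"rx":0,"ry":0,"rz":0,"grip":255},
    {"tx":0,"ty":0,"tz":-0.1,"rx":0,"ry":0,"rz":0,"grip":255}
  ]
}}

```text
clock: 3.15
ee_pos: [0.4887, -0.1153, 0.2222]
orientation: [0.231, 0.973, -0.0, 0.001]
contact_force: [-0.0, 0.3, 15.9]
finger_gap: -0.0
grip_force: 8.0
```

Key 1 bottomed out at 16 N. I'll lift and go to key 3.

>>> {"api": "servo_tool", "payload": {
  "commands": [
    {"tx":0,"ty":0,"tz":2.5,"rx":0,"ry":0,"rz":0,"grip":255},
    {"tx":0.6,"ty":-2.9,"tz":2.5,"rx":0,"ry":0,"rz":0,"grip":255},
    {"tx":1.2,"ty":-5.8,"tz":2.5,"rx":0,"ry":0,"rz":0,"grip":255},
    {"tx":1.7,"ty":-8.6,"tz":2.5,"rx":0,"ry":0,"rz":0,"grip":255},
    {"tx":1.7,"ty":-8.6,"tz":2.5,"rx":0,"ry":0,"rz":0,"grip":255},
    {"tx":1.7,"ty":-8.6,"tz":2.0,"rx":0,"ry":0,"rz":0,"grip":255},
    {"tx":1.7,"ty":-8.6,"tz":1.2,"rx":0,"ry":0,"rz":0,"grip":255},
    {"tx":1.7,"ty":-8.6,"tz":1.2,"rx":0,"ry":0,"rz":0,"grip":255}
  ]
}}

```text
clock: 3.82
ee_pos: [0.5034, -0.1996, 0.2307]
orientation: [0.231, 0.973, 0.001, -0.002]
contact_force: [-0.7, 0.1, -0.3]
finger_gap: 0.001
grip_force: 0.0
```

>>> {"api": "servo_tool", "payload": {
  "commands": [
    {"tx":0,"ty":0,"tz":-0.5,"rx":0,"ry":0,"rz":0,"grip":255},
    {"tx":0,"ty":0,"tz":-0.9,"rx":0,"ry":0,"rz":0,"grip":255},
    {"tx":0,"ty":0,"tz":-1.1,"rx":0,"ry":0,"rz":0,"grip":255},
    {"tx":0,"ty":0,"tz":-1.2,"rx":0,"ry":0,"rz":0,"grip":255},
    {"tx":0,"ty":0,"tz":-1.2,"rx":0,"ry":0,"rz":0,"grip":255},
    {"tx":0,"ty":0,"tz":-1.2,"rx":0,"ry":0,"rz":0,"grip":255}
  ]
}}

```text
clock: 4.32
ee_pos: [0.5044, -0.2, 0.2221]
orientation: [0.231, 0.973, 0.0, -0.001]
contact_force: [-5.8, 4.8, 19.4]
finger_gap: 0.001
grip_force: 10.1
```

Key 3 is fully down, so the round key is next.

>>> {"api": "servo_tool", "payload": {
  "commands": [
    {"tx":0,"ty":0,"tz":2.5,"rx":0,"ry":0,"rz":0,"grip":255},
    {"tx":1.9,"ty":-2.7,"tz":2.5,"rx":0,"ry":0,"rz":0,"grip":255},
    {"tx":3.8,"ty":-5.4,"tz":2.5,"rx":0,"ry":0,"rz":0,"grip":255},
    {"tx":5.6,"ty":-8.1,"tz":2.5,"rx":0,"ry":0,"rz":0,"grip":255},
    {"tx":5.6,"ty":-8.1,"tz":2.5,"rx":0,"ry":0,"rz":0,"grip":255},
    {"tx":5.6,"ty":-8.1,"tz":2.0,"rx":0,"ry":0,"rz":0,"grip":255},
    {"tx":5.6,"ty":-8.1,"tz":1.2,"rx":0,"ry":0,"rz":0,"grip":255},
    {"tx":5.6,"ty":-8.1,"tz":1.2,"rx":0,"ry":0,"rz":0,"grip":255}
  ]
}}

```text
clock: 4.98
ee_pos: [0.5594, -0.2804, 0.2304]
orientation: [0.231, 0.973, 0.001, -0.002]
contact_force: [-0.4, 1.1, -0.4]
finger_gap: 0.001
grip_force: 0.0
```

>>> {"api": "servo_tool", "payload": {
  "commands": [
    {"tx":0,"ty":0,"tz":-0.5,"rx":0,"ry":0,"rz":0,"grip":255},
    {"tx":0,"ty":0,"tz":-0.9,"rx":0,"ry":0,"rz":0,"grip":255},
    {"tx":0,"ty":0,"tz":-1.1,"rx":0,"ry":0,"rz":0,"grip":255},
    {"tx":0,"ty":0,"tz":-1.2,"rx":0,"ry":0,"rz":0,"grip":255},
    {"tx":0,"ty":0,"tz":-1.2,"rx":0,"ry":0,"rz":0,"grip":255},
    {"tx":0,"ty":0,"tz":-1.2,"rx":0,"ry":0,"rz":0,"grip":255}
  ]
}}

```text
clock: 5.48
ee_pos: [0.5603, -0.281, 0.2222]
orientation: [0.231, 0.973, 0.0, -0.001]
contact_force: [-5.1, 4.7, 16.1]
finger_gap: -0.0
grip_force: 8.0
```

All three keys are pressed. Now I'll lift and travel to the nut, opening and turning the gripper on the way.

>>> {"api": "servo_tool", "payload": {
  "commands": [
    {"tx":0,"ty":0,"tz":4,"rx":0,"ry":0,"rz":0,"grip":255},
    {"tx":0,"ty":0,"tz":8,"rx":0,"ry":0,"rz":0,"grip":255},
    {"tx":0,"ty":0,"tz":12,"rx":0,"ry":0,"rz":0,"grip":80},
    {"tx":0,"ty":0,"tz":16,"rx":0,"ry":0,"rz":0,"grip":80},
    {"tx":0,"ty":0,"tz":20,"rx":0,"ry":0,"rz":0,"grip":80},
    {"tx":-1,"ty":8,"tz":20,"rx":0,"ry":0,"rz":0.3,"grip":80},
    {"tx":-1,"ty":8,"tz":20,"rx":0,"ry":0,"rz":0.3,"grip":80},
    {"tx":-1,"ty":12,"tz":20,"rx":0,"ry":0,"rz":0.3,"grip":80}
  ]
}}

```text
clock: 6.15
ee_pos: [0.55, -0.1611, 0.4216]
orientation: [0.081, 0.997, -0.0, 0.001]
contact_force: [1.3, 0.5, -0.2]
finger_gap: 0.687
grip_force: 0.0
```

>>> {"api": "servo_tool", "payload": {
  "commands": [
    {"tx":-4,"ty":36,"tz":0,"rx":0,"ry":0,"rz":0.63,"grip":80},
    {"tx":-4,"ty":36,"tz":0,"rx":0,"ry":0,"rz":0.63,"grip":80},
    {"tx":-4,"ty":36,"tz":0,"rx":0,"ry":0,"rz":0.63,"grip":80},
    {"tx":-4,"ty":36,"tz":0,"rx":0,"ry":0,"rz":0.63,"grip":80},
    {"tx":-4,"ty":36,"tz":0,"rx":0,"ry":0,"rz":0.63,"grip":80},
    {"tx":-4,"ty":36,"tz":0,"rx":0,"ry":0,"rz":0.63,"grip":80},
    {"tx":-4,"ty":36,"tz":0,"rx":0,"ry":0,"rz":0.63,"grip":80},
    {"tx":-4,"ty":36,"tz":0,"rx":0,"ry":0,"rz":0.63,"grip":80}
  ]
}}

```text
clock: 6.82
ee_pos: [0.513, 0.1712, 0.4207]
orientation: [-0.23, 0.973, -0.0, 0.0]
contact_force: [0.9, -0.4, -0.6]
finger_gap: 0.686
grip_force: 0.0
```

Run:
```python
from h import *
from scipy.spatial.transform import Rotation as R
s=read_state();p=s["ee_pos"];r=R.from_quat(s["orientation"]).as_matrix()
print(p,s["joint_pos"].round(3),"psi",np.arctan2(r[1,1],r[0,1]),"gap",s["finger_gap"],"to go cm",(np.array([.510,.197,.3454])-p)*100)
```

```text
[0.51304662 0.17124402 0.4206907 ] [ 0.194  0.259  1.617 -0.     1.266 -1.84 ] psi 2.0343232700802902 gap 0.6861588580733592 to go cm [-0.30466188  2.57559815 -7.5290699 ]
```

>>> {"api": "servo_tool", "payload": {
  "commands": [
    {"tx":-0.3,"ty":2.6,"tz":0,"rx":0,"ry":0,"rz":0,"grip":80},
    {"tx":-0.3,"ty":2.6,"tz":0,"rx":0,"ry":0,"rz":0,"grip":80},
    {"tx":-0.3,"ty":2.6,"tz":-2.5,"rx":0,"ry":0,"rz":0,"grip":80},
    {"tx":-0.3,"ty":2.6,"tz":-5,"rx":0,"ry":0,"rz":0,"grip":80},
    {"tx":-0.3,"ty":2.6,"tz":-6,"rx":0,"ry":0,"rz":0,"grip":80},
    {"tx":-0.3,"ty":2.6,"tz":-6,"rx":0,"ry":0,"rz":0,"grip":80}
  ]
}}

```text
clock: 7.32
ee_pos: [0.5097, 0.1945, 0.3581]
orientation: [-0.23, 0.973, -0.0, -0.003]
contact_force: [-0.3, -0.0, -0.0]
finger_gap: 0.688
grip_force: 0.0
```

Run:
```python
from h import *
S=cam("scene")
cv2.imwrite("pics/n1.png",cv2.resize(S["color"][90:220,220:340],None,fx=4.5,fy=4.5,interpolation=cv2.INTER_CUBIC))
s=read_state();print(s["ee_pos"],s["contact_force"],s["moment"])
```

```text
[0.51054313 0.19466583 0.35973994] [ 0.41482444  1.08874023 -0.38220435] [-0.01636864  0.00892968 -0.01228224]
```

View pics/n1.png

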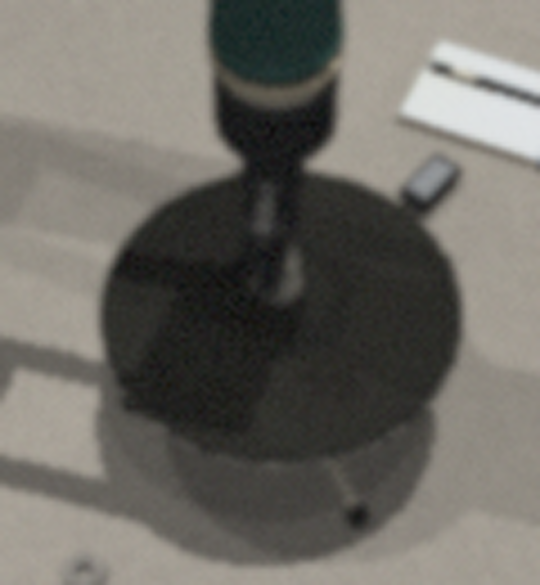

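The nut stands between the open fingers, at about (285,275) in the crop. I'll lower to grip height and close.

>>> {"api": "servo_tool", "payload": {
  "commands": [
    {"tx":0,"ty":0.25,"tz":-0.6,"rx":0,"ry":0,"rz":0,"grip":80},
    {"tx":0,"ty":0.25,"tz":-1.4,"rx":0,"ry":0,"rz":0,"grip":80},
    {"tx":0,"ty":0.25,"tz":-2.0,"rx":0,"ry":0,"rz":0,"grip":80},
    {"tx":0,"ty":0.25,"tz":-2.3,"rx":0,"ry":0,"rz":0,"grip":80},
    {"tx":0,"ty":0.25,"tz":-2.3,"rx":0,"ry":0,"rz":0,"grip":80},
    {"tx":0,"ty":0.25,"tz":-2.3,"rx":0,"ry":0,"rz":0,"grip":80}
  ]
}}

```text
clock: 7.87
ee_pos: [0.5112, 0.1976, 0.3377]
orientation: [-0.229, 0.973, -0.0, -0.0]
contact_force: [1.0, -1.1, 0.4]
finger_gap: 0.689
grip_force: 0.0
```

>>> {"api": "servo_tool", "payload": {
  "commands": [
    {"tx":0,"ty":0,"tz":0,"rx":0,"ry":0,"rz":0,"grip":140},
    {"tx":0,"ty":0,"tz":0,"rx":0,"ry":0,"rz":0,"grip":170},
    {"tx":0,"ty":0,"tz":0,"rx":0,"ry":0,"rz":0,"grip":190},
    {"tx":0,"ty":0,"tz":0,"rx":0,"ry":0,"rz":0,"grip":255},
    {"tx":0,"ty":0,"tz":0,"rx":0,"ry":0,"rz":0,"grip":255},
    {"tx":0,"ty":0,"tz":0,"rx":0,"ry":0,"rz":0,"grip":255},
    {"tx":0,"ty":0,"tz":0,"rx":0,"ry":0,"rz":0,"grip":255}
  ],
  "force": 25
}}

```text
clock: 8.45
ee_pos: [0.5112, 0.1979, 0.3382]
orientation: [-0.23, 0.973, 0.0, 0.0]
contact_force: [-1.6, 2.3, 4.4]
finger_gap: 0.268
grip_force: 24.8
```

```bash
cat > st.py <<'E'
from h import *
from scipy.spatial.transform import Rotation as R
s=read_state();r=R.from_quat(s["orientation"]).as_matrix()
f=s["contact_force"];print(s["clock"],s["ee_pos"].round(4),"F",f.round(1),"F along closing",(f@r[:,1]).round(1),"M",s["moment"].round(3),"j6",s["joint_pos"][5].round(3),"psi",np.arctan2(r[1,1],r[0,1]).round(3),"gap",s["finger_gap"],s["grip_force"],"tilt",r[:,2].round(4))
E
python3 st.py
```

```text
8.45 [0.5112 0.1979 0.3382] F [-1.6  2.3  4.4] F along closing 2.8 M [ 0.225  0.274 -0.003] j6 -1.791 psi 2.034 gap 0.26846679310506155 24.816067814826965 tilt [ 6.e-04  4.e-04 -1.e+00]
```

The nut is gripped (gap about 23 mm). Screwing down, which is clockwise (negative rz):

>>> {"api": "servo_tool", "payload": {
  "commands": [
    {"tx":0,"ty":0,"tz":0,"rx":0,"ry":0,"rz":-0.11,"grip":255},
    {"tx":0,"ty":0,"tz":0,"rx":0,"ry":0,"rz":-0.22,"grip":255},
    {"tx":0,"ty":0,"tz":0,"rx":0,"ry":0,"rz":-0.33,"grip":255},
    {"tx":0,"ty":0,"tz":0,"rx":0,"ry":0,"rz":-0.44,"grip":255},
    {"tx":0,"ty":0,"tz":0,"rx":0,"ry":0,"rz":-0.55,"grip":255},
    {"tx":0,"ty":0,"tz":0,"rx":0,"ry":0,"rz":-0.66,"grip":255},
    {"tx":0,"ty":0,"tz":0,"rx":0,"ry":0,"rz":-0.77,"grip":255},
    {"tx":0,"ty":0,"tz":0,"rx":0,"ry":0,"rz":-0.88,"grip":255}
  ]
}}

```text
clock: 9.12
ee_pos: [0.5112, 0.1975, 0.338]
orientation: [0.209, 0.978, -0.0, 0.0]
contact_force: [-0.7, 0.0, 3.1]
finger_gap: 0.27
grip_force: 24.8
```

```bash
python3 st.py
```

```text
9.1167 [0.5112 0.1975 0.338 ] F [-0.7  0.   3.1] F along closing -0.3 M [-0.085  0.138  0.03 ] j6 -0.906 psi 1.149 gap 0.2696125184070681 24.791770577430725 tilt [ 3.e-04 -5.e-04 -1.e+00]
```

Mz is 0.03, which is just thread friction, so it turns freely. I'll carry on.

>>> {"api": "servo_tool", "payload": {
  "commands": [
    {"tx":0,"ty":0,"tz":-0.01,"rx":0,"ry":0,"rz":-0.11,"grip":255},
    {"tx":0,"ty":0,"tz":-0.01,"rx":0,"ry":0,"rz":-0.22,"grip":255},
    {"tx":0,"ty":0,"tz":-0.01,"rx":0,"ry":0,"rz":-0.33,"grip":255},
    {"tx":0,"ty":0,"tz":-0.01,"rx":0,"ry":0,"rz":-0.44,"grip":255},
    {"tx":0,"ty":0,"tz":-0.01,"rx":0,"ry":0,"rz":-0.55,"grip":255},
    {"tx":0,"ty":0,"tz":-0.01,"rx":0,"ry":0,"rz":-0.66,"grip":255},
    {"tx":0,"ty":0,"tz":-0.01,"rx":0,"ry":0,"rz":-0.77,"grip":255},
    {"tx":0,"ty":0,"tz":-0.01,"rx":0,"ry":0,"rz":-0.88,"grip":255}
  ]
}}

```text
clock: 9.78
ee_pos: [0.511, 0.1973, 0.3378]
orientation: [0.606, 0.796, -0.001, 0.0]
contact_force: [-1.9, -1.8, 4.6]
finger_gap: 0.264
grip_force: 24.8
```

```bash
python3 st.py
```

```text
9.7833 [0.511  0.1973 0.3378] F [-1.9 -1.8  4.6] F along closing -2.3 M [-0.225  0.293  0.013] j6 -0.026 psi 0.269 gap 0.2641671898947096 24.834592938423157 tilt [-6.e-04 -1.e-03 -1.e+00]
```

>>> {"api": "servo_tool", "payload": {
  "commands": [
    {"tx":0,"ty":0,"tz":-0.01,"rx":0,"ry":0,"rz":-0.08,"grip":255},
    {"tx":0,"ty":0,"tz":-0.01,"rx":0,"ry":0,"rz":-0.08,"grip":255}
  ]
}}

```text
clock: 9.95
ee_pos: [0.5109, 0.1973, 0.3377]
orientation: [0.637, 0.771, -0.001, 0.0]
contact_force: [-1.6, -1.6, 4.2]
finger_gap: 0.269
grip_force: 24.9
```

```bash
python3 st.py
```

```text
9.95 [0.5109 0.1973 0.3377] F [-1.6 -1.6  4.2] F along closing -1.9 M [-0.213  0.306 -0.029] j6 0.053 psi 0.19 gap 0.2692111834163361 24.900619983673096 tilt [-6.e-04 -1.e-03 -1.e+00]
```

1.84 rad turned so far. I'll take smaller steps now to catch the stop.

>>> {"api": "servo_tool", "payload": {
  "commands": [
    {"tx":0,"ty":0,"tz":-0.003,"rx":0,"ry":0,"rz":-0.1,"grip":255},
    {"tx":0,"ty":0,"tz":-0.003,"rx":0,"ry":0,"rz":-0.2,"grip":255},
    {"tx":0,"ty":0,"tz":-0.003,"rx":0,"ry":0,"rz":-0.2,"grip":255}
  ]
}}

```text
clock: 10.2
ee_pos: [0.5109, 0.1973, 0.3377]
orientation: [0.711, 0.704, -0.001, 0.0]
contact_force: [-2.3, -1.6, 5.5]
finger_gap: 0.269
grip_force: 24.9
```

```bash
python3 st.py
```

```text
10.2 [0.5109 0.1973 0.3377] F [-2.3 -1.6  5.5] F along closing -2.3 M [-0.193  0.414 -0.045] j6 0.253 psi -0.01 gap 0.26928130369449116 24.939575493335724 tilt [-9.e-04 -1.e-03 -1.e+00]
```

>>> {"api": "servo_tool", "payload": {
  "commands": [
    {"tx":0,"ty":0,"tz":-0.003,"rx":0,"ry":0,"rz":-0.1,"grip":255},
    {"tx":0,"ty":0,"tz":-0.003,"rx":0,"ry":0,"rz":-0.2,"grip":255},
    {"tx":0,"ty":0,"tz":-0.003,"rx":0,"ry":0,"rz":-0.2,"grip":255}
  ]
}}

```text
clock: 10.45
ee_pos: [0.5108, 0.1973, 0.3376]
orientation: [0.777, 0.629, -0.001, 0.0]
contact_force: [-2.2, -2.4, 5.5]
finger_gap: 0.269
grip_force: 25.0
```

```bash
python3 st.py
```

```text
10.45 [0.5108 0.1973 0.3376] F [-2.2 -2.4  5.5] F along closing -1.7 M [-0.241  0.429 -0.065] j6 0.453 psi -0.209 gap 0.26910027058063146 24.952787160873413 tilt [-1.1e-03 -9.0e-04 -1.0e+00]
```

>>> {"api": "servo_tool", "payload": {
  "commands": [
    {"tx":0,"ty":0,"tz":-0.003,"rx":0,"ry":0,"rz":-0.1,"grip":255},
    {"tx":0,"ty":0,"tz":-0.003,"rx":0,"ry":0,"rz":-0.2,"grip":255},
    {"tx":0,"ty":0,"tz":-0.003,"rx":0,"ry":0,"rz":-0.2,"grip":255}
  ]
}}

```text
clock: 10.7
ee_pos: [0.5107, 0.1973, 0.3376]
orientation: [0.836, 0.549, -0.001, 0.0]
contact_force: [-2.5, -1.0, 5.4]
finger_gap: 0.266
grip_force: 25.0
```

```bash
python3 st.py
```

```text
10.7 [0.5107 0.1973 0.3376] F [-2.5 -1.   5.4] F along closing -1.9 M [-0.243  0.44  -0.013] j6 0.652 psi -0.409 gap 0.26585483681575783 24.96109038591385 tilt [-1.2e-03 -9.0e-04 -1.0e+00]
```

>>> {"api": "servo_tool", "payload": {
  "commands": [
    {"tx":0,"ty":0,"tz":0,"rx":0,"ry":0,"rz":-0.1,"grip":255},
    {"tx":0,"ty":0,"tz":0,"rx":0,"ry":0,"rz":-0.2,"grip":255},
    {"tx":0,"ty":0,"tz":0,"rx":0,"ry":0,"rz":-0.2,"grip":255}
  ]
}}

```text
clock: 10.95
ee_pos: [0.5107, 0.1975, 0.3375]
orientation: [0.886, 0.463, -0.001, 0.0]
contact_force: [-3.1, -0.6, 5.2]
finger_gap: 0.266
grip_force: 25.0
```

```bash
python3 st.py
```

```text
10.95 [0.5107 0.1975 0.3375] F [-3.1 -0.6  5.2] F along closing -2.2 M [-0.142  0.503  0.116] j6 0.851 psi -0.608 gap 0.26602233768364136 25.028056204319 tilt [-1.1e-03 -7.0e-04 -1.0e+00]
```

>>> {"api": "servo_tool", "payload": {
  "commands": [
    {"tx":0,"ty":0,"tz":0,"rx":0,"ry":0,"rz":-0.1,"grip":255},
    {"tx":0,"ty":0,"tz":0,"rx":0,"ry":0,"rz":-0.2,"grip":255},
    {"tx":0,"ty":0,"tz":0,"rx":0,"ry":0,"rz":-0.2,"grip":255}
  ]
}}

```text
clock: 11.2
ee_pos: [0.5109, 0.1977, 0.3374]
orientation: [0.928, 0.374, -0.0, -0.0]
contact_force: [-2.3, 0.8, 3.5]
finger_gap: 0.27
grip_force: 25.0
```

```bash
python3 st.py
```

```text
11.2 [0.5109 0.1977 0.3374] F [-2.3  0.8  3.5] F along closing -2.2 M [0.085 0.328 0.178] j6 1.048 psi -0.805 gap 0.26987934003391595 25.019818246364594 tilt [-7.e-04 -1.e-04 -1.e+00]
```

>>> {"api": "servo_tool", "payload": {
  "commands": [
    {"tx":0,"ty":0,"tz":0,"rx":0,"ry":0,"rz":-0.1,"grip":255},
    {"tx":0,"ty":0,"tz":0,"rx":0,"ry":0,"rz":-0.2,"grip":255},
    {"tx":0,"ty":0,"tz":0,"rx":0,"ry":0,"rz":-0.2,"grip":255}
  ]
}}

```text
clock: 11.45
ee_pos: [0.511, 0.1977, 0.3374]
orientation: [0.96, 0.28, -0.0, -0.0]
contact_force: [-2.3, 0.7, 2.4]
finger_gap: 0.267
grip_force: 25.0
```

```bash
python3 st.py
```

```text
11.45 [0.511  0.1977 0.3374] F [-2.3  0.7  2.4] F along closing -1.8 M [0.091 0.39  0.128] j6 1.247 psi -1.004 gap 0.2674038663265197 25.011870861053467 tilt [-6.e-04  1.e-04 -1.e+00]
```

Mz rose to about 0.15 at roughly 2.5 rad and the fingers then slipped, so the nut has bottomed out. I'll firm the grip, then back off a quarter turn, rising with the thread.

>>> {"api": "servo_tool", "payload": {
  "commands": [
    {"tx":0,"ty":0,"tz":0.01,"rx":0,"ry":0,"rz":0,"grip":255},
    {"tx":0,"ty":0,"tz":0.01,"rx":0,"ry":0,"rz":0,"grip":255},
    {"tx":0,"ty":0,"tz":0.01,"rx":0,"ry":0,"rz":0,"grip":255}
  ],
  "force": 40
}}

```text
clock: 11.7
ee_pos: [0.511, 0.1977, 0.3375]
orientation: [0.96, 0.28, -0.0, -0.0]
contact_force: [-2.6, 0.7, 1.7]
finger_gap: 0.263
grip_force: 40.3
```

```bash
python3 st.py
```

```text
11.7 [0.511  0.1977 0.3375] F [-2.6  0.7  1.7] F along closing -2.0 M [0.141 0.388 0.18 ] j6 1.245 psi -1.003 gap 0.2631966219237995 40.26253938674927 tilt [-6.e-04  2.e-04 -1.e+00]
```

>>> {"api": "servo_tool", "payload": {
  "commands": [
    {"tx":0,"ty":0,"tz":0.003,"rx":0,"ry":0,"rz":0.1,"grip":255},
    {"tx":0,"ty":0,"tz":0.005,"rx":0,"ry":0,"rz":0.2,"grip":255},
    {"tx":0,"ty":0,"tz":0.008,"rx":0,"ry":0,"rz":0.3,"grip":255},
    {"tx":0,"ty":0,"tz":0.01,"rx":0,"ry":0,"rz":0.4,"grip":255},
    {"tx":0,"ty":0,"tz":0.013,"rx":0,"ry":0,"rz":0.5,"grip":255},
    {"tx":0,"ty":0,"tz":0.015,"rx":0,"ry":0,"rz":0.6,"grip":255},
    {"tx":0,"ty":0,"tz":0.018,"rx":0,"ry":0,"rz":0.7,"grip":255},
    {"tx":0,"ty":0,"tz":0.02,"rx":0,"ry":0,"rz":0.8,"grip":255}
  ]
}}

```text
clock: 12.37
ee_pos: [0.511, 0.1977, 0.3376]
orientation: [0.774, 0.633, -0.0, -0.0]
contact_force: [-2.8, 0.2, 1.5]
finger_gap: 0.259
grip_force: 40.3
```

```bash
python3 st.py
```

```text
12.3667 [0.511  0.1977 0.3376] F [-2.8  0.2  1.5] F along closing -2.8 M [ 0.229  0.46  -0.035] j6 0.442 psi -0.199 gap 0.2593868783265421 40.262049436569214 tilt [-8.e-04  3.e-04 -1.e+00]
```

>>> {"api": "servo_tool", "payload": {
  "commands": [
    {"tx":0,"ty":0,"tz":0.003,"rx":0,"ry":0,"rz":0.1,"grip":255},
    {"tx":0,"ty":0,"tz":0.005,"rx":0,"ry":0,"rz":0.2,"grip":255},
    {"tx":0,"ty":0,"tz":0.008,"rx":0,"ry":0,"rz":0.3,"grip":255},
    {"tx":0,"ty":0,"tz":0.01,"rx":0,"ry":0,"rz":0.4,"grip":255},
    {"tx":0,"ty":0,"tz":0.013,"rx":0,"ry":0,"rz":0.5,"grip":255},
    {"tx":0,"ty":0,"tz":0.015,"rx":0,"ry":0,"rz":0.6,"grip":255},
    {"tx":0,"ty":0,"tz":0.018,"rx":0,"ry":0,"rz":0.7,"grip":255},
    {"tx":0,"ty":0,"tz":0.02,"rx":0,"ry":0,"rz":0.8,"grip":255}
  ]
}}

```text
clock: 13.03
ee_pos: [0.5109, 0.1977, 0.3378]
orientation: [0.466, 0.885, -0.0, -0.0]
contact_force: [-3.3, 1.7, 3.0]
finger_gap: 0.261
grip_force: 40.3
```

>>> {"api": "servo_tool", "payload": {
  "commands": [
    {"tx":0,"ty":0,"tz":0,"rx":0,"ry":0,"rz":0,"grip":255},
    {"tx":0,"ty":0,"tz":0,"rx":0,"ry":0,"rz":0,"grip":255},
    {"tx":0,"ty":0,"tz":0,"rx":0,"ry":0,"rz":0,"grip":255}
  ]
}}

```text
clock: 13.28
ee_pos: [0.5109, 0.1977, 0.3378]
orientation: [0.47, 0.883, -0.0, -0.0]
contact_force: [-3.7, 3.1, 2.3]
finger_gap: 0.261
grip_force: 40.3
```

```bash
python3 st.py
```

```text
13.2833 [0.5109 0.1977 0.3378] F [-3.7  3.1  2.3] F along closing -1.3 M [0.376 0.632 0.016] j6 -0.349 psi 0.592 gap 0.2613059586917475 40.25207698345184 tilt [-9.e-04  1.e-04 -1.e+00]
```

The tool has backed off 1.595 rad, the nut is still gripped, and the vertical load is only about 2 N. Handing in.

```bash
python3 -c "
from cell import *
print(hand_in())"
```

```text
the job is handed in; nothing more can be done
None
```

The job is handed in, though no verdict came back: I pressed key 1, key 3 and the round key fully down in that order, screwed the nut down to its stop, and backed it off about a quarter turn (1.595 rad measured at the tool, nut angle not checked by camera); the nut is still gripped.

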